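Take the width of a stone pan rest with a tape measure

TASK

Take the width of the stone pan rest with the tape measure: hook the end of the tape over the stone's right-hand edge, draw the case back across the stone against the spring until it stands on the worktop with its nose butted firmly against the opposite, left-hand edge, then press the thumb lock all the way down so that the tape keeps this width. Leave the tape hooked there, upright and let go; handle it gently, never jamming it against the stone or leaning hard on the lock, and leave the mug and the bowl of tomatoes alone.

Things in the scene. Friction and masses are not known exactly. Their poses are not given: they have to be found in the camera images.
- slab: stone pan rest: a flat grey stone slab bonded to the worktop (it cannot move), 200 mm along its own x, 150 mm along its own y, 14 mm thick, edges barely rounded. Origin: centre of its underside, on the worktop. Its own x axis points, seen from the robot, roughly to the right: the +x end face is the edge to hook, the -x end face the edge that the nose ends against
- slab_hook_edge (a point): middle of the top arris of the slab's +x end (right-hand edge, to be hooked); axes as the slab
- slab_case_edge (a point): middle of the top arris of the slab's -x end (left-hand edge, against which the nose is to butt); axes as the slab
- tape: grey tape measure case, about 0.55 kg, standing on a grippy rubber foot: 74 mm long (own x), 36 mm across its flat sides (own y), 70 mm high, 78 mm with the lock. Origin: centre of its underside. Own x points out of the mouth. The steel band, 16 mm wide, leaves the front face 15.5 to 17.5 mm above the foot, so it passes 1.5 mm above the slab's top when both stand on the worktop
- tape_grip (a point): good point to grip across the flat sides from above: in the middle of the case, 6 mm behind the origin and 50 mm above the foot; axes as the case
- tape_mouth (a point): bottom edge of the front face: 37 mm ahead of the case's origin, at foot level; axes as the case
- tape_nose: black nose piece, the lower front of the case, 34 mm across, from 1 to 13.5 mm above the foot; its front face is the case's front face, 37 mm ahead of the origin. Its origin and axes are those of the case. It is what must bear on the slab's end face
- tape_hook (a point): lower tip of the end hook: the inner face of the steel tang that hangs 12.5 mm below the middle of the band at its end, 18 mm wide and 2.2 mm thick. Fully retracted it stands 70 mm ahead of the mouth (107 mm ahead of the case's origin), because a rubber bumper on the band stops it there, and 4 mm above foot level when the band is level
- tape_blade (a joint): how far the band is drawn out beyond its retracted rest, m: 0 retracted (hook 70 mm ahead of the mouth), at most 0.160. A spring draws it in with 2.4 N at 0 rising to 3 N at 0.16, less than the foot's grip on the worktop. It reads 0.130 when the hook bears on one end of the slab and the nose on the other
- tape_nod (a joint): how far the last 70 mm of the band hang down, rad: 0 level, at most 0.36; they droop freely by their own weight when the case is lifted, so that the hook's tip then hangs 20 mm below foot level, 98 mm ahead of the case's origin, and are lifted again by what they rest on
- thumb_lock (a joint): thumb lock, m: 0 up (free), 0.006 pressed fully down; it goes straight down, resists with 6.5 N, from 0.0045 on its spring shoe bites on the band (12 to 13 N in all at the bottom), and it stays where it is left, braking the band. At least 0.005 counts as down
- lock_cap: black ribbed cap of the thumb lock, 18 x 22 mm, on top of the case near the mouth end. Origin: centre of its top, 24 mm ahead of the case's origin and 78 mm above the foot while up (the case around it is 70 mm high); axes as the case
- coffee_mug: speckled white mug, 90 mm across and 88 mm high, standing behind the work; to be left alone
- bowl: small white bowl of tomatoes, 108 mm across and 68 mm high, standing behind the work; to be left alone

How it is judged:
On the way, in this order (a step that is already met when the one before it is completed fails the run):
1. the end hook hangs over the slab's right-hand edge and the band is drawn out at least 40 mm against the spring, lock up (x of tape_hook in the frame of slab between 0.096 and 0.106 m and z of tape_hook in the frame of slab below 0.01 m and value of joint tape_blade above 0.04 m and value of joint thumb_lock below 0.002 m), for 0.1 s.
2. still hooked, the case stands upright on the worktop and its nose bears on the slab's left-hand edge with 1 N or more, lock still up (x of tape_hook in the frame of slab between 0.096 and 0.106 m and z of tape_hook in the frame of slab below 0.01 m and contact force between tape_nose and slab above 1 N and height (world z) of tape below 0.004 m and angle between tape's own z axis and vertical below 0.06 rad and value of joint thumb_lock below 0.002 m), for 0.1 s.
At the end, for the whole second after the job is handed in: the hook hangs over the slab's right edge (tip 4 mm or more below its top, within 6 mm of the end face); the case stands upright on the worktop, nose within 1.7 mm of the left edge, band out 0.128 to 0.1325 m; lock 5 mm or more down; all at rest and released (x of tape_hook in the frame of slab between 0.096 and 0.106 m and z of tape_hook in the frame of slab below 0.01 m and height (world z) of tape below 0.004 m and angle between tape's own z axis and vertical below 0.06 rad and value of joint thumb_lock above 0.005 m and linear speed of tape below 0.01 m/s and x of tape_mouth in the frame of slab between -0.1017 and -0.098 m and value of joint tape_blade between 0.128 and 0.1325 m); the robot touches nothing.
It fails at once if the tape measure is jammed or pulled against the slab with more than 20 N (contact force between tape and slab above 20 N).
It fails at once if the thumb lock is pressed with more than 30 N (contact force between lock_cap and anything else above 30 N).
It fails at once if the mug or the bowl of tomatoes is moved more than 20 mm (distance of any of coffee_mug, bowl from where it was at the start of the episode above 0.02 m).
It also fails if it takes over 58 s, if anything falls off the work surface, if the arm or the gripper's body presses on something with over 40 N, if the wrist force passes 120 N, or if a joint passes its speed limit or range.

ROBOT

A 6-joint arm with a two-finger parallel gripper is mounted at the origin on a cart in front of the work surface, level with it; the furniture and walls round the work are solid. World frame = base frame: x ahead of the robot, y to its left, z up, the work surface at z = 0. Lengths are in m, angles in rad, forces in N, time in s.
With the tool pointing down it reaches from about 0.275 to 0.725 m from the base axis. Payload 15.9 kg.
Tool frame: the origin (TCP) lies on the centre line of the jaws, within the pads' length; the fingertips stand 17 mm ahead of it and the grasp point (between the pads) lies 2 mm behind it; z points along the fingers, y is the line along which they close (so a half turn about z gives the same grasp; the last joint's range is limited). The gripper opens to 85 mm and grips with 20 to 120 N. Pads are 22 mm wide; open, the fingers measure 114 mm over their backs; the gripper's body (76 mm by 85 mm) begins 54 mm behind the grasp point. The pads swing forward as they close: fully open they stand 13 mm farther back than shut.
Start: joints at [1.272, 0.213, -0.034, 1.323, 0, 1.571], TCP at [0.147, 0.478, 0.248] pointing down, gripper open.
Joint ranges: [-2.98, 2.98], [-0.74, 1.72], [-1.14, 1.35], [-2.1, 2.04], [-1.57, 1.44], [-3.14, 3.14]. Speed limits (rad/s): [1.89, 1.89, 2.39, 2.57, 3.14, 3.14].

INTERFACE

Orientations are given as [roll, pitch, yaw] about the fixed x, y, z axes, in that order (R = Rz(yaw) Ry(pitch) Rx(roll)).
In Python, from cell import env, imaging, finder gives the robot as it stands.
- The arm moves only by the tool move_arm, never from a script. Its argument "deltas" is a list of rows, each an object of numbers: "x", "y", "z": the shift along the tool's x, y, z in m; "wx", "wy", "wz": the turn, a rotation vector about the tool's x, y, z in degrees; "fingers": the opening in per cent of the stroke, from 0 (shut) to 100 (fully open). A call has 1 to 10 rows; each row shifts and turns the commanded pose from where the row before left it, along the tool's axes as they then stand; what a row does not reach is not made up. A row lasts 1/10 s, in which the tool goes at most 50 mm and 8.59 degrees, less where a joint would pass 70% of its speed; a pose out of reach is approached as far as the arm can. A call is refused whole if a number of a shift passes 0.05 or a number of a turn 8.59, either way. A call with a gripper value outside its range is refused whole. The fingers move at their own pace and stop on an object; "force" is the grip in N (left out, the last holds). Time passes only in rows, so rows that do not move let the fingers close. It gives the time, the measured TCP pose, the force, the opening and the grip force at its end, in the units of the state.
- env.get_state(): the state, without advancing time (a new reading comes with each control period).
- imaging.snapshot(name): name is "scene" or "top" or "wrist"; returns a dict with "pixels" (400x640x3 uint8, red, green, blue), "z_map" (400x640 float32, m along the optical axis (not along the pixel's ray), 0 where there is no reading), "fx", "fy", "cx", "cy" (pixels), "k1" (the pictures are not rectified: a ray, as slopes to the right and down, at radius r is drawn at 1 + k1 r^2 times it, then the intrinsics apply), "view" (4x4, takes a point from world to camera coordinates). Camera axes: x right, y up, looking along -z (the intrinsics and any distortion apply to the point x, -y, -z); pixel columns grow to the right and rows downward; lengths in m; the calibration is good to about 2 mm. A picture is of the moment at which its call begins.
- env.sign_off(): hands the job in; it is judged then, once.
Trained networks look in a picture, given as the dict that the camera call returned (one of the last four; its "shot" number tells which), for a name from the list of things; names that differ only in an ending like _2 or _b are one class to them, and where a whole thing is asked for, a point or a joint stands for the part that bears it (a point fixed in the world has none). Each returns a list of dicts, best first, with "conf" (0 to 1); they miss things now and then, are a little off and sometimes report something else, mostly with a low value. They report only what shows in the picture. A call takes as long as a camera call.
- finder.look_for(picture, target): "rect" ([left, top, width, height] in pixels, round what is visible of it).
The state is a dict: "clock": time; "q": joint angles; "qd": joint speeds; "joint_efforts": joint torques, N m; "ee_pos": TCP position; "orientation": TCP orientation; "contact_force": force on the tool from outside, world axes, zero at the start; "torque": the same for the moment, N m; "gripper_width": finger opening in m; "grip_force": force on a finger pad.
Only numpy, scipy, OpenCV 4.12 (cv2) and the standard library are available. Lean on these libraries where they do the work, as an engineer would, in place of code of your own. Each camera call takes 0.05 s, during which the arm holds its last target. There are 200 camera calls.

## Working session

There is one attempt and no reset: what is moved stays moved. The work goes in short steps, Python scripts to look and compute and a tool call to move; the robot and the scene stay as the last step left them, time stands still between calls to the robot, and variables do not carry over. Pictures are saved under pics/ and viewed, at most 10 in all, crops included, and the job is handed in when it is done.

Besides the shell and the picture viewer there is one more tool, called after "Emit:" as name([rows], argument=value, ...), one row to a line, values as JSON. move_arm: Moves the arm, as the interface text tells. Its arguments: {"type":"object","properties":{"deltas":{"type":"array"},"force":{"type":"number"}},"required":["deltas"]}

```bash
mkdir -p pics; ls
cat > h.py <<'E'
import numpy as np, cv2
from cell import env, imaging, finder
def save(p,n): cv2.imwrite('pics/'+n, p['pixels'][:,:,::-1])
def cloud(p):
    z=p['z_map']; v,u=np.mgrid[0:z.shape[0],0:z.shape[1]].astype(float)
    K=np.array([[p['fx'],0,p['cx']],[0,p['fy'],p['cy']],[0,0,1]])
    n=cv2.undistortPoints(np.stack([u.ravel(),v.ravel()],1)[:,None],K,np.array([p['k1'],0,0,0,0.]))[:,0]
    zz=z.ravel(); c=np.stack([n[:,0]*zz,-n[:,1]*zz,-zz,np.ones_like(zz)],0)
    w=(np.linalg.inv(p['view'])@c)[:3].T.reshape(*z.shape,3); w[z==0]=np.nan
    return w
E
python3 - <<'E'
from h import *
s=env.get_state(); print({k:s[k] for k in('clock','ee_pos','orientation','contact_force','gripper_width')})
a=[]
for n in('top','scene'):
    p=imaging.snapshot(n); a.append(p['pixels']); np.save(n+'.npy',cloud(p))
    C=np.linalg.inv(p['view']); print(n,C[:3,3].round(3),p['fx'],p['k1'])
    for t in('slab','tape','lock_cap','tape_hook','tape_nose','coffee_mug','bowl'):
        print(t,[(np.round(d['rect']),round(d['conf'],2)) for d in finder.look_for(p,t)[:2]])
im=np.vstack(a)[:,:,::-1]; cv2.imwrite('pics/a.png',cv2.resize(im,(480,600),interpolation=cv2.INTER_AREA)); cv2.imwrite('pics/top.png',a[0][:,:,::-1]);cv2.imwrite('pics/scene.png',a[1][:,:,::-1])
E
```

```text
pics
{'clock': 0.0, 'ee_pos': array([0.14710083, 0.47755515, 0.24782868]), 'orientation': array([-3.14052936e+00, -5.82862321e-06,  2.84278294e+00]), 'contact_force': array([-0.25007274, -0.04701932, -0.08475222]), 'gripper_width': 0.08543480169561757}
top [0.372 0.044 1.074] 373.0345112489247 -0.07256328911347186
slab [(array([322., 210.,  72.,  55.]), 0.85)]
tape [(array([211., 230.,  55.,  23.]), 0.91)]
lock_cap [(array([228., 235.,  15.,   6.]), 0.57)]
tape_hook []
tape_nose [(array([261., 166.,  36.,  39.]), 0.65)]
coffee_mug [(array([263., 167.,  36.,  35.]), 0.61), (array([213., 228.,  52.,  26.]), 0.24)]
bowl [(array([400., 140.,  37.,  34.]), 0.56)]
scene [ 0.143 -0.598  0.814] 409.4596212567213 -0.010699106285436676
slab [(array([266., 220.,  90.,  76.]), 0.94)]
tape [(array([242., 149.,  15.,  53.]), 0.65)]
lock_cap [(array([245., 160.,   8.,   7.]), 0.38)]
tape_hook [(array([244., 157.,  10.,  10.]), 0.63), (array([245., 159.,   8.,   6.]), 0.61)]
tape_nose [(array([244., 151.,  12.,  50.]), 0.68)]
coffee_mug [(array([299., 151.,  41.,  41.]), 0.78), (array([265., 220.,  93.,  80.]), 0.31)]
bowl [(array([415., 247.,  45.,  40.]), 0.75)]
```

View pics/top.png

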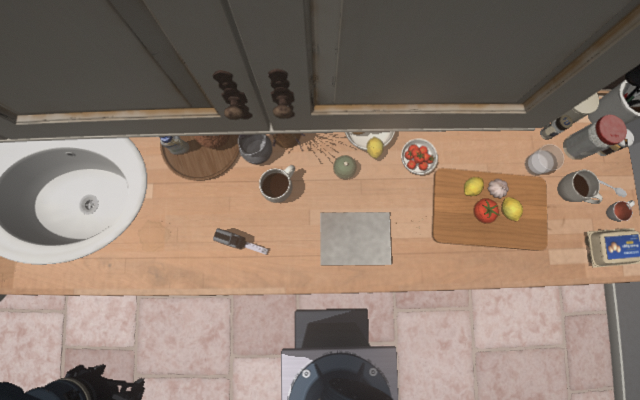

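View pics/scene.png

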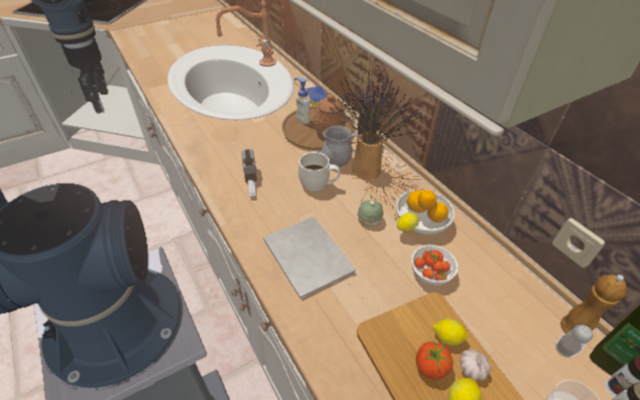

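The top view shows the tape at about (240,241), mouth to the right and slightly down, with its band and hook ending at about (268,251). The slab is at (356,238), the mug at (276,185) and the tomatoes at (420,156). Next I'll measure the slab and the tape.

Run:
```python
from h import *
W=np.load('top.npy')
def rect(m,n):
    P=W[m]; r=cv2.minAreaRect(P[:,:2].astype(np.float32)*1000); print(n,len(P),'med z',np.median(P[:,2]).round(4),r, cv2.boxPoints(r).round(1).tolist()); return P
v,u=np.mgrid[0:400,0:640]
def box(a,b,c,d): return (u>=a)&(u<b)&(v>=c)&(v<d)
print('table z',np.nanmedian(W[box(280,310,215,270)][:,2]))
s=box(312,402,202,272)
z=W[:,:,2]
rect(s&(z>0.008)&(z<.025),'slab')
t=box(200,272,222,260)
rect(t&(z>0.055)&(z<.074),'tapetop'); 
P=W[t&(z>0.072)]; print('cap',P.mean(0),len(P))
rect(t&(z>0.05),'tape5')
rect(t&(z>0.010)&(z<.03),'blade')
# colour-based slab corners
p=cv2.imread('pics/top.png'); hsv=cv2.cvtColor(p,cv2.COLOR_BGR2HSV)
m=s&(hsv[:,:,1]<40); rect(m&np.isfinite(z),'slabcol')
W=np.load('scene.npy');z=W[:,:,2]
rect(box(260,360,215,300)&(z>0.008)&(z<.025),'slab scene')
rect(box(235,265,140,206)&(z>0.055),'tape scene')
```

```text
table z -6.356324689316128e-05
slab 3719 med z 0.0142 ((455.1547546386719, -54.90264129638672), (200.4471435546875, 148.48435974121094), 88.81275939941406) [[378.8999938964844, -153.60000610351562], [527.2999877929688, -156.60000610351562], [531.5, 43.79999923706055], [383.0, 46.79999923706055]]
tapetop 264 med z 0.0697 ((458.3498229980469, 300.0101318359375), (68.65633392333984, 36.72716522216797), 71.29796600341797) [[429.8999938964844, 273.3999938964844], [464.70001220703125, 261.6000061035156], [486.79998779296875, 326.6000061035156], [452.0, 338.3999938964844]]
cap [0.45243439 0.28672613 0.076216  ] 88
tape5 341 med z 0.0701 ((458.2460021972656, 299.8558044433594), (68.98985290527344, 36.834259033203125), 70.72859954833984) [[429.5, 273.3999938964844], [464.20001220703125, 261.20001220703125], [487.0, 326.29998779296875], [452.20001220703125, 338.5]]
blade 178 med z 0.0163 ((439.61395263671875, 235.61880493164062), (80.49346923828125, 34.296302795410156), 77.19171905517578) [[414.0, 200.1999969482422], [447.3999938964844, 192.60000610351562], [465.29998779296875, 271.10000610351
[... 162 characters left out ...]
5155029297) [[378.8999938964844, -152.39999389648438], [524.7000122070312, -155.3000030517578], [528.5999755859375, 41.0], [382.79998779296875, 43.79999923706055]]
slab scene 4041 med z 0.0139 ((502.9725341796875, -56.922950744628906), (202.114990234375, 251.1271209716797), 88.5705337524414) [[374.8999938964844, -154.8000030517578], [626.0, -161.10000610351562], [631.0, 41.0], [380.0, 47.20000076293945]]
tape scene 204 med z 0.0704 ((456.8097229003906, 298.1944580078125), (70.75397491455078, 34.81999588012695), 65.62630462646484) [[426.3999938964844, 273.20001220703125], [458.1000061035156, 258.79998779296875], [487.29998779296875, 323.20001220703125], [455.6000061035156, 337.6000061035156]]
```

Emit:
move_arm([
  {"wz": 8.5},
  {"wz": 8.5},
  {"wz": 8.5},
  {"wz": 8.5},
  {"wz": 8.5},
  {"wz": 8.5},
  {"wz": 8.5},
  {"wz": 8.5},
  {"wz": 8.5},
  {"wz": 8.5},
])

```text
invalid input
```

Emit:
move_arm([
  {"x": -0.01,"y": 0.034,"wz": 0.8},
  {"x": -0.01,"y": 0.034,"wz": 0.8},
  {"x": -0.01,"y": 0.034,"wz": 0.8},
  {"x": -0.01,"y": 0.034,"wz": 0.8},
  {"x": -0.01,"y": 0.034,"wz": 0.8},
  {"x": -0.01,"y": 0.034,"wz": 0.8},
  {"x": -0.01,"y": 0.034,"wz": 0.8},
  {"x": -0.01,"y": 0.034,"wz": 0.8},
  {"x": -0.01,"y": 0.034,"wz": 0.8},
  {"x": -0.01,"y": 0.034,"wz": 0.8},
])

```text
invalid input
```

Run:
```python
from h import *
p=imaging.snapshot('wrist'); np.save('wrist.npy',cloud(p)); save(p,'w1.png')
s=env.get_state(); print(s['clock'],s['ee_pos'],np.degrees(s['orientation']),s['q'].round(2) if hasattr(s['q'],'round') else s['q'])
for t in('tape','lock_cap','tape_hook','tape_nose'):
    print(t,[(np.round(d['rect']),round(d['conf'],2)) for d in finder.look_for(p,t)[:2]])
```

```text
0.85 [0.14717473 0.47781845 0.24828073] [-1.79996195e+02  7.49639649e-04  1.62881859e+02] [ 1.27  0.21 -0.03  1.32 -0.    1.57]
tape [(array([ 19., 390., 120.,  10.]), 0.23)]
lock_cap []
tape_hook []
tape_nose []
```

View pics/w1.png

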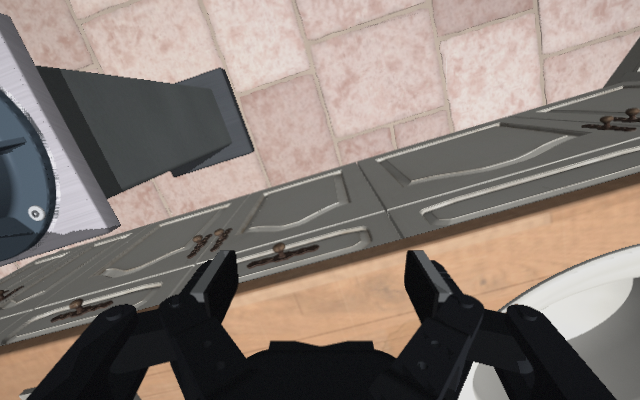

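The moves were refused as invalid. The wrist picture shows only the counter edge and the sink at right (about 580,330), so the arm hasn't moved. I'll try rows with every field filled in.

Emit:
move_arm([
  {"x": 0,"y": 0,"z": 0,"wx": 0,"wy": 0,"wz": 8.5,"fingers": 100},
])

```text
clock: 1.15
ee_pos: [0.1472, 0.4778, 0.2483]
orientation: [3.142, -0.0, 2.694]
contact_force: [-0.1, -0.7, -0.6]
gripper_width: 0.0852
grip_force: 0.0
```

Emit:
move_arm([
  {"x": 0,"y": 0,"z": 0,"wx": 0,"wy": 0,"wz": 8.5,"fingers": 100},
  {"x": 0,"y": 0,"z": 0,"wx": 0,"wy": 0,"wz": 8.5,"fingers": 100},
  {"x": 0,"y": 0,"z": 0,"wx": 0,"wy": 0,"wz": 8.5,"fingers": 100},
  {"x": 0,"y": 0,"z": 0,"wx": 0,"wy": 0,"wz": 8.5,"fingers": 100},
  {"x": 0,"y": 0,"z": 0,"wx": 0,"wy": 0,"wz": 8.5,"fingers": 100},
  {"x": 0,"y": 0,"z": 0,"wx": 0,"wy": 0,"wz": 8.5,"fingers": 100},
  {"x": 0,"y": 0,"z": 0,"wx": 0,"wy": 0,"wz": 8.5,"fingers": 100},
  {"x": 0,"y": 0,"z": 0,"wx": 0,"wy": 0,"wz": 8.5,"fingers": 100},
  {"x": 0,"y": 0,"z": 0,"wx": 0,"wy": 0,"wz": 8.5,"fingers": 100},
  {"x": 0,"y": 0,"z": 0,"wx": 0,"wy": 0,"wz": 8.5,"fingers": 100},
])

```text
clock: 2.15
ee_pos: [0.1613, 0.4729, 0.2483]
orientation: [-3.128, 0.0, 1.233]
contact_force: [-0.2, 0.3, -0.2]
gripper_width: 0.0855
grip_force: 0.0
```

Emit:
move_arm([
  {"x": -0.005,"y": 0.035,"z": 0,"wx": 0,"wy": 0,"wz": 0,"fingers": 100},
  {"x": -0.005,"y": 0.035,"z": 0,"wx": 0,"wy": 0,"wz": 0,"fingers": 100},
  {"x": -0.005,"y": 0.035,"z": 0,"wx": 0,"wy": 0,"wz": 0,"fingers": 100},
  {"x": -0.005,"y": 0.035,"z": 0,"wx": 0,"wy": 0,"wz": 0,"fingers": 100},
  {"x": -0.005,"y": 0.035,"z": 0,"wx": 0,"wy": 0,"wz": 0,"fingers": 100},
  {"x": -0.005,"y": 0.035,"z": 0,"wx": 0,"wy": 0,"wz": 0,"fingers": 100},
  {"x": -0.005,"y": 0.035,"z": 0,"wx": 0,"wy": 0,"wz": 0,"fingers": 100},
  {"x": -0.005,"y": 0.035,"z": 0,"wx": 0,"wy": 0,"wz": 0,"fingers": 100},
  {"x": -0.005,"y": 0.035,"z": 0,"wx": 0,"wy": 0,"wz": 0,"fingers": 100},
  {"x": -0.005,"y": 0.035,"z": 0,"wx": 0,"wy": 0,"wz": 0,"fingers": 100},
])

```text
clock: 3.15
ee_pos: [0.4772, 0.3085, 0.2437]
orientation: [-3.128, 0.0, 1.233]
contact_force: [-1.2, 0.1, 0.5]
gripper_width: 0.0852
grip_force: 0.0
```

Run:
```python
from h import *
p=imaging.snapshot('wrist'); np.save('wrist.npy',cloud(p)); save(p,'w2.png')
s=env.get_state(); print(s['clock'],s['ee_pos'],np.degrees(s['orientation']),s['q'])
W=np.load('wrist.npy'); z=W[...,2]
ok=(abs(W[...,0]-.458)<.08)&(abs(W[...,1]-.30)<.08)
for lo,hi in((.06,.073),(.073,.09),(.05,.09)):
    P=W[ok&(z>lo)&(z<hi)]; 
    if len(P)>5:
        r=cv2.minAreaRect(P[:,:2].astype(np.float32)*1000); print(lo,len(P),np.median(P[:,2]),P.mean(0),r,cv2.boxPoints(r).round(1).tolist())
```

```text
3.2 [0.48071395 0.30621848 0.24303988] [-1.79322851e+02  5.21250011e-02  7.05176537e+01] [0.56262256 0.36881059 0.16277321 1.37279514 0.00871351 2.47342035]
0.06 1334 0.0711604987433822 [0.46002184 0.31156763 0.07064266] ((456.6887512207031, 303.8771057128906), (64.23107147216797, 34.86063003540039), 70.80196380615234) [[429.70001220703125, 279.29998779296875], [462.6000061035156, 267.79998779296875], [483.70001220703125, 328.5], [450.79998779296875, 339.8999938964844]]
0.073 427 0.07867849611277539 [0.4513209  0.2887837  0.07742015] ((455.69921875, 301.90478515625), (64.70072174072266, 20.788419723510742), 70.4286880493164) [[435.1000061035156, 274.8999938964844], [454.70001220703125, 267.8999938964844], [476.29998779296875, 328.8999938964844], [456.70001220703125, 335.8999938964844]]
0.05 2080 0.07129923106533945 [0.45843759 0.3068393  0.06984495] ((456.89654541015625, 304.48431396484375), (70.23094940185547, 37.03462600708008), 70.86766052246094) [[427.8999938964844, 277.3999938964844], [462.8999938964844, 265.20001220703125], [485.8999938964844, 331.6000061035156], [450.8999938964844, 343.70001220703125]]
```

View pics/w2.png

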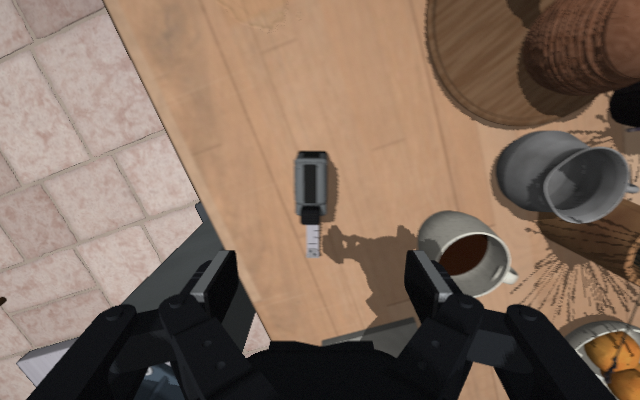

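Seen from the wrist, the case is upright at (312,180) with its mouth and band pointing down to (315,255). Tape yaw is about -109°, so the tool is aligned to within 0.5°. I'll descend.

Emit:
move_arm([
  {"x": -0.001,"y": -0.005,"z": 0.01,"wx": -0.7,"wy": 0,"wz": 0,"fingers": 100},
  {"x": -0.001,"y": -0.005,"z": 0.016,"wx": 0,"wy": 0,"wz": -0.2,"fingers": 100},
  {"x": -0.002,"y": -0.005,"z": 0.016,"wx": 0,"wy": 0,"wz": 0,"fingers": 100},
  {"x": -0.002,"y": -0.005,"z": 0.016,"wx": 0,"wy": 0,"wz": 0,"fingers": 100},
  {"x": 0,"y": 0,"z": 0.016,"wx": 0,"wy": 0,"wz": 0,"fingers": 100},
  {"x": 0,"y": 0,"z": 0.016,"wx": 0,"wy": 0,"wz": 0,"fingers": 100},
  {"x": 0,"y": 0,"z": 0.016,"wx": 0,"wy": 0,"wz": 0,"fingers": 100},
  {"x": 0,"y": 0,"z": 0.016,"wx": 0,"wy": 0,"wz": 0,"fingers": 100},
  {"x": 0,"y": 0,"z": 0,"wx": 0,"wy": 0,"wz": 0,"fingers": 100},
  {"x": 0,"y": 0,"z": 0,"wx": 0,"wy": 0,"wz": 0,"fingers": 100},
])

```text
clock: 4.2
ee_pos: [0.4548, 0.3104, 0.1221]
orientation: [-3.14, 0.0, 1.237]
contact_force: [0.5, -1.1, 0.8]
gripper_width: 0.0853
grip_force: 0.0
```

Emit:
move_arm([
  {"x": -0.001,"y": 0.0025,"z": 0.01,"wx": 0,"wy": 0,"wz": 0,"fingers": 100},
  {"x": 0,"y": 0.003,"z": 0.01,"wx": 0,"wy": 0,"wz": 0,"fingers": 100},
  {"x": 0,"y": 0,"z": 0.01,"wx": 0,"wy": 0,"wz": 0,"fingers": 100},
  {"x": 0,"y": 0,"z": 0.012,"wx": 0,"wy": 0,"wz": 0,"fingers": 100},
  {"x": 0,"y": 0,"z": 0.012,"wx": 0,"wy": 0,"wz": 0,"fingers": 100},
  {"x": 0,"y": 0,"z": 0.01,"wx": 0,"wy": 0,"wz": 0,"fingers": 100},
  {"x": 0,"y": 0,"z": 0.01,"wx": 0,"wy": 0,"wz": 0,"fingers": 100},
  {"x": 0,"y": 0,"z": 0,"wx": 0,"wy": 0,"wz": 0,"fingers": 100},
  {"x": 0,"y": 0,"z": 0,"wx": 0,"wy": 0,"wz": 0,"fingers": 100},
])

```text
clock: 5.1
ee_pos: [0.4595, 0.3077, 0.0477]
orientation: [-3.14, 0.0, 1.237]
contact_force: [-0.5, 1.0, 0.9]
gripper_width: 0.0853
grip_force: 0.0
```

Run:
```python
from h import *
p=imaging.snapshot('top'); W=cloud(p); q=imaging.snapshot('wrist'); V=cloud(q); save(q,'w3.png')
s=env.get_state(); print(s['clock'],s['ee_pos'],np.degrees(s['orientation']),s['contact_force'])
z=V[...,2]; ok=(abs(V[...,0]-.45)<.08)&(abs(V[...,1]-.28)<.08)
P=V[ok&(z>.074)&(z<.085)]; print(len(P),P.mean(0))
```

```text
5.2 [0.4599083  0.30786985 0.04824434] [-1.79970737e+02 -2.69060067e-02  7.08529065e+01] [0.34720754 0.65174343 0.58718112]
1649 [0.46027022 0.31493169 0.0793573 ]
```

View pics/w3.png

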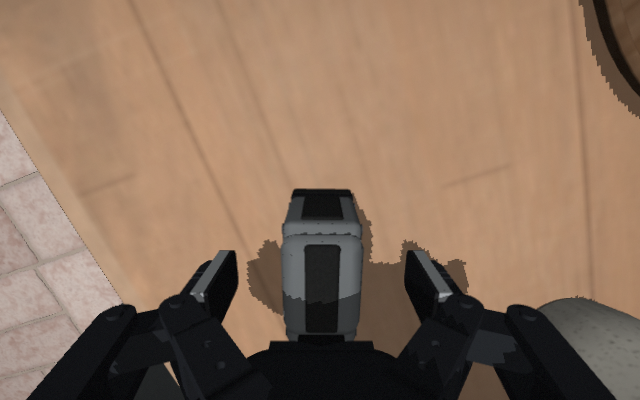

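The case is centred between the pads (pads near 225 and 420, case at 283–361). I'll close on it.

Emit:
move_arm([
  {"x": 0,"y": 0,"z": 0,"wx": 0,"wy": 0,"wz": 0,"fingers": 30},
  {"x": 0,"y": 0,"z": 0,"wx": 0,"wy": 0,"wz": 0,"fingers": 30},
  {"x": 0,"y": 0,"z": 0,"wx": 0,"wy": 0,"wz": 0,"fingers": 20},
  {"x": 0,"y": 0,"z": 0,"wx": 0,"wy": 0,"wz": 0,"fingers": 20},
  {"x": 0,"y": 0,"z": 0,"wx": 0,"wy": 0,"wz": 0,"fingers": 20},
  {"x": 0,"y": 0,"z": 0,"wx": 0,"wy": 0,"wz": 0,"fingers": 20},
], force=50)

```text
clock: 5.8
ee_pos: [0.4599, 0.3077, 0.0481]
orientation: [-3.141, -0.0, 1.237]
contact_force: [-0.2, -0.9, 5.2]
gripper_width: 0.0352
grip_force: 50.3
```

Emit:
move_arm([
  {"x": 0,"y": 0,"z": -0.005,"wx": 0,"wy": 0,"wz": 0,"fingers": 20},
  {"x": 0,"y": 0,"z": -0.01,"wx": 0,"wy": 0,"wz": 0,"fingers": 20},
  {"x": 0,"y": 0,"z": -0.01,"wx": 0,"wy": 0,"wz": -1,"fingers": 20},
  {"x": 0,"y": 0,"z": -0.01,"wx": 0,"wy": 0,"wz": -3,"fingers": 20},
  {"x": 0,"y": 0,"z": -0.01,"wx": 0,"wy": 0,"wz": -4,"fingers": 20},
  {"x": 0,"y": 0,"z": -0.01,"wx": 0,"wy": 0,"wz": -4,"fingers": 20},
  {"x": 0,"y": 0,"z": -0.01,"wx": 0,"wy": 0,"wz": -4,"fingers": 20},
  {"x": 0,"y": 0,"z": 0,"wx": 0,"wy": 0,"wz": -2,"fingers": 20},
  {"x": 0,"y": 0,"z": 0,"wx": 0,"wy": 0,"wz": 0,"fingers": 20},
])

```text
clock: 6.7
ee_pos: [0.4599, 0.3078, 0.1137]
orientation: [-3.141, -0.001, 1.552]
contact_force: [-0.7, 0.1, -6.3]
gripper_width: 0.035
grip_force: 51.1
```

Emit:
move_arm([
  {"x": -0.02,"y": 0,"z": 0,"wx": 0,"wy": 0,"wz": 0,"fingers": 20},
  {"x": -0.034,"y": 0,"z": 0,"wx": 0,"wy": 0,"wz": 0,"fingers": 20},
  {"x": -0.034,"y": 0,"z": 0,"wx": 0,"wy": 0,"wz": 0,"fingers": 20},
  {"x": -0.034,"y": 0,"z": 0,"wx": 0,"wy": 0,"wz": 0,"fingers": 20},
  {"x": -0.034,"y": 0,"z": 0,"wx": 0,"wy": 0,"wz": 0,"fingers": 20},
  {"x": -0.034,"y": 0,"z": 0,"wx": 0,"wy": 0,"wz": 0,"fingers": 20},
  {"x": -0.034,"y": 0,"z": 0,"wx": 0,"wy": 0,"wz": 0,"fingers": 20},
  {"x": -0.034,"y": 0,"z": 0,"wx": 0,"wy": 0,"wz": 0,"fingers": 20},
  {"x": -0.034,"y": 0,"z": 0,"wx": 0,"wy": 0,"wz": 0,"fingers": 20},
  {"x": -0.034,"y": 0,"z": 0,"wx": 0,"wy": 0,"wz": 0,"fingers": 20},
])

```text
clock: 7.7
ee_pos: [0.4528, -0.0196, 0.113]
orientation: [-3.141, -0.0, 1.55]
contact_force: [0.1, 0.0, -5.9]
gripper_width: 0.0353
grip_force: 51.0
```

Emit:
move_arm([
  {"x": -0.02,"y": 0.002,"z": 0,"wx": 0,"wy": 0,"wz": 0,"fingers": 20},
  {"x": -0.02,"y": 0.001,"z": 0,"wx": 0,"wy": 0,"wz": 0,"fingers": 20},
  {"x": 0,"y": 0,"z": 0,"wx": 0,"wy": 0,"wz": 0,"fingers": 20},
  {"x": 0,"y": 0,"z": 0,"wx": 0,"wy": 0,"wz": 0,"fingers": 20},
])

```text
clock: 8.1
ee_pos: [0.4552, -0.0584, 0.1128]
orientation: [-3.141, -0.0, 1.549]
contact_force: [0.1, -0.1, -6.8]
gripper_width: 0.0351
grip_force: 51.0
```

Run:
```python
from h import *
s=env.get_state(); print(s['clock'],s['ee_pos'],np.degrees(s['orientation']),s['contact_force'])
p=imaging.snapshot('top'); W=cloud(p); q=imaging.snapshot('scene'); V=cloud(q)
a=cv2.resize(p['pixels'][190:290,300:430],(780,600),interpolation=cv2.INTER_CUBIC)
b=cv2.resize(q['pixels'][150:310,240:400],(600,600),interpolation=cv2.INTER_CUBIC)
im=np.hstack([cv2.resize(a,(450,346)),cv2.resize(b,(346,346))]); cv2.imwrite('pics/hook.png',im[:,:,::-1])
np.save('t2.npy',W);np.save('s2.npy',V)
x=W[...,0];y=W[...,1];z=W[...,2]
m=(x>.42)&(x<.49)&(y<-.10)&(y>-.25)&(z>.022)&(z<.11); P=W[m]
for lo in np.arange(-.19,-.09,.01):
    k=(P[:,1]>=lo)&(P[:,1]<lo+.01)
    if k.any(): print('top',lo.round(3),k.sum(),P[k].mean(0).round(4),P[k][:,1].min().round(4))
x=V[...,0];y=V[...,1];z=V[...,2]
m=(x>.42)&(x<.49)&(y<-.10)&(y>-.25)&(z>.022)&(z<.11); P=V[m]
for lo in np.arange(-.19,-.09,.01):
    k=(P[:,1]>=lo)&(P[:,1]<lo+.01)
    if k.any(): print('sc',lo.round(3),k.sum(),P[k].mean(0).round(4),P[k][:,1].min().round(4))
```

```text
8.1 [ 0.45522809 -0.05840807  0.11284198] [-1.79940018e+02 -2.47301046e-02  8.87675480e+01] [ 0.09334745 -0.12774891 -6.76462178]
sc -0.18 7 [ 0.4513 -0.1706  0.057 ] -0.1714
sc -0.17 40 [ 0.4525 -0.1651  0.0577] -0.1699
sc -0.16 30 [ 0.4526 -0.1548  0.0631] -0.1599
sc -0.15 34 [ 0.4528 -0.145   0.0665] -0.1498
sc -0.14 30 [ 0.4536 -0.1348  0.0696] -0.14
sc -0.13 31 [ 0.4533 -0.1251  0.0732] -0.1298
sc -0.12 42 [ 0.4542 -0.1145  0.0793] -0.1197
sc -0.11 98 [ 0.4517 -0.1036  0.0851] -0.1099
```

View pics/hook.png

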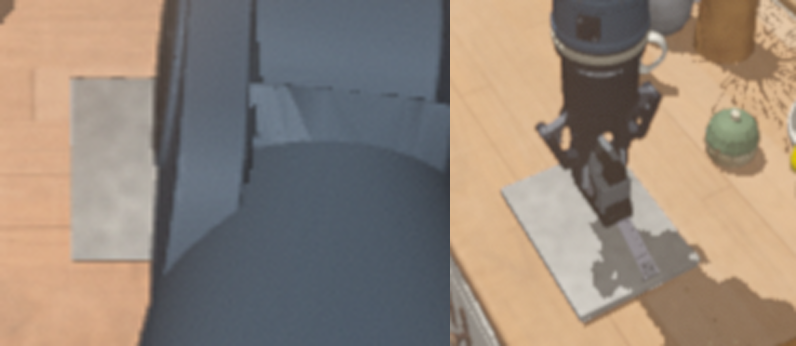

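The scene view shows the tape over the slab, with the band drooping to the right edge and its end at about crop (650,265). The band end measures y≈-0.171 and the slab edge is at -0.155. I'll go 3 mm further and lower.

Emit:
move_arm([
  {"x": -0.003,"y": 0.002,"z": 0,"wx": 0,"wy": 0,"wz": 0,"fingers": 20},
  {"x": 0,"y": 0,"z": 0.004,"wx": 0,"wy": 0,"wz": 0,"fingers": 20},
  {"x": 0,"y": 0,"z": 0.006,"wx": 0,"wy": 0,"wz": 0,"fingers": 20},
  {"x": 0,"y": 0,"z": 0.006,"wx": 0,"wy": 0,"wz": 0,"fingers": 20},
  {"x": 0,"y": 0,"z": 0.006,"wx": 0,"wy": 0,"wz": 0,"fingers": 20},
  {"x": 0,"y": 0,"z": 0.006,"wx": 0,"wy": 0,"wz": 0,"fingers": 20},
  {"x": 0,"y": 0,"z": 0.006,"wx": 0,"wy": 0,"wz": 0,"fingers": 20},
  {"x": 0,"y": 0,"z": 0.005,"wx": 0,"wy": 0,"wz": 0,"fingers": 20},
  {"x": 0,"y": 0,"z": 0.002,"wx": 0,"wy": 0,"wz": 0,"fingers": 20},
  {"x": 0,"y": 0,"z": 0,"wx": 0,"wy": 0,"wz": 0,"fingers": 20},
])

```text
clock: 9.2
ee_pos: [0.4571, -0.0614, 0.0714]
orientation: [-3.14, -0.0, 1.551]
contact_force: [0.1, 0.5, -7.1]
gripper_width: 0.0352
grip_force: 51.0
```

Run:
```python
from h import *
s=env.get_state(); print(s['clock'],s['ee_pos'],np.degrees(s['orientation']),s['contact_force'])
q=imaging.snapshot('scene'); V=cloud(q)
x=V[...,0];y=V[...,1];z=V[...,2]
m=(x>.44)&(x<.465)&(y<-.11)&(y>-.25)&(z>.003)&(z<.11); P=V[m]
for lo in np.arange(-.185,-.105,.005):
    k=(P[:,1]>=lo)&(P[:,1]<lo+.005)
    if k.any(): print('sc',lo.round(3),k.sum(),P[k].mean(0).round(4),P[k][:,2].min().round(4),P[k][:,2].max().round(4))
```

```text
9.2 [ 0.45708842 -0.06135406  0.07143616] [-1.79919115e+02 -1.25627003e-02  8.88529707e+01] [ 0.13915569  0.46827295 -7.10148148]
sc -0.18 1 [ 0.4483 -0.1772  0.0033] 0.0033 0.0033
sc -0.175 20 [ 0.453  -0.1726  0.0147] 0.0076 0.0197
sc -0.17 16 [ 0.454  -0.1674  0.0175] 0.0151 0.0231
sc -0.165 15 [ 0.4551 -0.1629  0.0197] 0.0174 0.0243
sc -0.16 17 [ 0.4535 -0.1578  0.0206] 0.0069 0.025
sc -0.155 30 [ 0.45   -0.1531  0.0171] 0.0033 0.0277
sc -0.15 25 [ 0.4514 -0.1476  0.0207] 0.0113 0.0282
sc -0.145 23 [ 0.4517 -0.1424  0.0223] 0.0122 0.0307
sc -0.14 23 [ 0.4518 -0.1378  0.0231] 0.0114 0.0308
sc -0.135 26 [ 0.4523 -0.1326  0.0249] 0.0131 0.033
sc -0.13 23 [ 0.4525 -0.1277  0.0263] 0.0131 0.0355
sc -0.125 23 [ 0.4511 -0.1228  0.0238] 0.0123 0.0372
sc -0.12 30 [ 0.453  -0.1171  0.0302] 0.0126 0.0451
sc -0.115 34 [ 0.4531 -0.1129  0.0325] 0.0118 0.047
```

The hook is hanging past the edge at about z 0.005–0.018. I'll draw back.

Emit:
move_arm([
  {"x": 0.003,"y": 0,"z": 0,"wx": 0,"wy": 0,"wz": 0,"fingers": 20},
  {"x": 0.003,"y": 0,"z": 0,"wx": 0,"wy": 0,"wz": 0,"fingers": 20},
  {"x": 0.003,"y": 0,"z": 0,"wx": 0,"wy": 0,"wz": 0,"fingers": 20},
  {"x": 0.003,"y": 0,"z": 0,"wx": 0,"wy": 0,"wz": 0,"fingers": 20},
  {"x": 0.003,"y": 0,"z": 0,"wx": 0,"wy": 0,"wz": 0,"fingers": 20},
  {"x": 0.003,"y": 0,"z": 0,"wx": 0,"wy": 0,"wz": 0,"fingers": 20},
  {"x": 0.003,"y": 0,"z": 0,"wx": 0,"wy": 0,"wz": 0,"fingers": 20},
  {"x": 0.003,"y": 0,"z": 0,"wx": 0,"wy": 0,"wz": 0,"fingers": 20},
  {"x": 0,"y": 0,"z": 0,"wx": 0,"wy": 0,"wz": 0,"fingers": 20},
  {"x": 0,"y": 0,"z": 0,"wx": 0,"wy": 0,"wz": 0,"fingers": 20},
])

```text
clock: 10.25
ee_pos: [0.4577, -0.0373, 0.0717]
orientation: [-3.141, -0.0, 1.551]
contact_force: [0.4, -3.0, -6.9]
gripper_width: 0.0351
grip_force: 50.9
```

```bash
cat > hk.py <<'E'
from h import *
s=env.get_state(); print(s['clock'],s['ee_pos'],np.degrees(s['orientation']),s['contact_force'])
q=imaging.snapshot('scene'); V=cloud(q)
x=V[...,0];y=V[...,1];z=V[...,2]
m=(x>.44)&(x<.468)&(y<-.10)&(y>-.25)&(z>.003)&(z<.11); P=V[m]
for lo in np.arange(-.185,-.125,.005):
    k=(P[:,1]>=lo)&(P[:,1]<lo+.005)
    if k.any(): print('sc',lo.round(3),k.sum(),P[k].mean(0).round(4),P[k][:,2].min().round(4),P[k][:,2].max().round(4))
E
python3 hk.py
```

```text
10.25 [ 0.45771299 -0.03733334  0.07168235] [-1.79941386e+02 -8.36365353e-03  8.88616939e+01] [ 0.37708241 -3.00156472 -6.89987797]
sc -0.185 1 [ 0.4667 -0.1824  0.0042] 0.0042 0.0042
sc -0.165 7 [ 0.4529 -0.161   0.0142] 0.0033 0.0182
sc -0.16 24 [ 0.4537 -0.1576  0.0148] 0.0037 0.0204
sc -0.155 33 [ 0.4527 -0.1529  0.0156] 0.0041 0.0233
sc -0.15 22 [ 0.4528 -0.1477  0.0187] 0.0109 0.0234
sc -0.145 25 [ 0.4526 -0.1425  0.0196] 0.0114 0.0264
sc -0.14 26 [ 0.4514 -0.1375  0.0206] 0.0112 0.0286
sc -0.135 21 [ 0.452  -0.1327  0.0217] 0.011 0.0306
sc -0.13 25 [ 0.452  -0.1274  0.0229] 0.0103 0.0314
```

The spring pull reads 3 N, so the tape is hooked. I'll keep drawing.

Emit:
move_arm([
  {"x": 0.006,"y": 0,"z": 0,"wx": 0,"wy": 0,"wz": 0,"fingers": 20},
  {"x": 0.012,"y": 0,"z": 0,"wx": 0,"wy": 0,"wz": 0,"fingers": 20},
  {"x": 0.012,"y": 0,"z": 0,"wx": 0,"wy": 0,"wz": 0,"fingers": 20},
  {"x": 0.012,"y": 0,"z": 0,"wx": 0,"wy": 0,"wz": 0,"fingers": 20},
  {"x": 0.012,"y": 0,"z": 0,"wx": 0,"wy": 0,"wz": 0,"fingers": 20},
  {"x": 0.012,"y": 0,"z": 0,"wx": 0,"wy": 0,"wz": 0,"fingers": 20},
  {"x": 0.012,"y": 0,"z": 0,"wx": 0,"wy": 0,"wz": 0,"fingers": 20},
  {"x": 0.012,"y": 0,"z": 0,"wx": 0,"wy": 0,"wz": 0,"fingers": 20},
  {"x": 0.012,"y": 0,"z": 0,"wx": 0,"wy": 0,"wz": 0,"fingers": 20},
  {"x": 0.012,"y": 0,"z": 0,"wx": 0,"wy": 0,"wz": 0,"fingers": 20},
])

```text
clock: 11.3
ee_pos: [0.46, 0.0776, 0.0717]
orientation: [-3.141, -0.0, 1.551]
contact_force: [0.4, -4.1, -7.2]
gripper_width: 0.0352
grip_force: 50.8
```

Emit:
move_arm([
  {"x": 0.012,"y": 0,"z": 0,"wx": 0,"wy": 0,"wz": 0,"fingers": 20},
  {"x": 0.008,"y": 0,"z": 0,"wx": 0,"wy": 0,"wz": 0,"fingers": 20},
  {"x": 0,"y": 0,"z": 0,"wx": 0,"wy": 0,"wz": 0,"fingers": 20},
  {"x": 0,"y": 0,"z": 0,"wx": 0,"wy": 0,"wz": 0,"fingers": 20},
  {"x": 0,"y": 0,"z": 0,"wx": 0,"wy": 0,"wz": 0,"fingers": 20},
])

```text
clock: 11.8
ee_pos: [0.4604, 0.0963, 0.0717]
orientation: [-3.141, -0.0, 1.551]
contact_force: [0.5, -3.1, -7.4]
gripper_width: 0.0349
grip_force: 50.8
```

```bash
cat >> hk.py <<'E'
# case front / slab left edge, from scene and wrist
for n,U in(('scene',V),('wrist',cloud(imaging.snapshot('wrist')))):
    x=U[...,0];y=U[...,1];z=U[...,2]
    c=U[(x>.43)&(x<.48)&(y>.01)&(y<.17)&(z>.05)&(z<.12)]
    e=U[(x>.39)&(x<.52)&(y>.02)&(y<.08)&(abs(z-.014)<.004)]
    print(n,'case y range',len(c),np.percentile(c[:,1],[1,5,50,95,99]).round(4) if len(c) else '','slab max y',len(e),np.percentile(e[:,1],[99,100]).round(4) if len(e) else '')
E
python3 hk.py
```

```text
11.8 [0.46043698 0.096265   0.07173151] [-1.79946594e+02 -1.10644981e-03  8.88394560e+01] [ 0.50270492 -3.12549689 -7.41482802]
sc -0.17 1 [ 0.4486 -0.168   0.0031] 0.0031 0.0031
sc -0.165 4 [ 0.4514 -0.1617  0.0153] 0.0039 0.0195
sc -0.16 27 [ 0.4528 -0.1575  0.0158] 0.0036 0.0226
sc -0.155 26 [ 0.4523 -0.1525  0.0165] 0.0059 0.0236
sc -0.15 23 [ 0.4522 -0.1479  0.0199] 0.0115 0.0248
sc -0.145 24 [ 0.452  -0.1424  0.0193] 0.0103 0.026
sc -0.14 24 [ 0.4529 -0.1372  0.0206] 0.0123 0.0281
sc -0.135 24 [ 0.4509 -0.1324  0.0221] 0.0121 0.0291
sc -0.13 21 [ 0.4519 -0.1275  0.0235] 0.0121 0.0303
scene case y range 522 [0.0514 0.054  0.0764 0.1054 0.1142] slab max y 311 [0.0447 0.0461]
wrist case y range 13628 [0.0651 0.0778 0.1088 0.127  0.1276] slab max y 66 [0.0477 0.0477]
```

Still hooked. The case front is about 7 mm clear of the left edge, so I'll lower it to the worktop.

Emit:
move_arm([
  {"x": 0,"y": 0,"z": 0.003,"wx": 0,"wy": 0,"wz": 0,"fingers": 20},
  {"x": 0,"y": 0,"z": 0.003,"wx": 0,"wy": 0,"wz": 0,"fingers": 20},
  {"x": 0,"y": 0,"z": 0.003,"wx": 0,"wy": 0,"wz": 0,"fingers": 20},
  {"x": 0,"y": 0,"z": 0.003,"wx": 0,"wy": 0,"wz": 0,"fingers": 20},
  {"x": 0,"y": 0,"z": 0.003,"wx": 0,"wy": 0,"wz": 0,"fingers": 20},
  {"x": 0,"y": 0,"z": 0.003,"wx": 0,"wy": 0,"wz": 0,"fingers": 20},
  {"x": 0,"y": 0,"z": 0.003,"wx": 0,"wy": 0,"wz": 0,"fingers": 20},
  {"x": 0,"y": 0,"z": 0.001,"wx": 0,"wy": 0,"wz": 0,"fingers": 20},
  {"x": 0,"y": 0,"z": 0,"wx": 0,"wy": 0,"wz": 0,"fingers": 20},
  {"x": 0,"y": 0,"z": 0,"wx": 0,"wy": 0,"wz": 0,"fingers": 20},
])

```text
clock: 12.9
ee_pos: [0.4604, 0.0966, 0.0498]
orientation: [-3.141, -0.0, 1.551]
contact_force: [0.2, -2.4, -6.8]
gripper_width: 0.0351
grip_force: 51.0
```

```bash
python3 hk.py
```

```text
12.9 [0.46041395 0.09657106 0.04980406] [-1.79947003e+02 -7.45554862e-03  8.88475060e+01] [ 0.20237058 -2.42917293 -6.77725516]
sc -0.185 1 [ 0.444  -0.184   0.0034] 0.0034 0.0034
sc -0.165 1 [ 0.4438 -0.1626  0.0039] 0.0039 0.0039
sc -0.16 30 [ 0.4534 -0.1566  0.0131] 0.0031 0.0204
sc -0.155 32 [ 0.4527 -0.1529  0.015 ] 0.0043 0.0225
sc -0.15 20 [ 0.4535 -0.1477  0.0167] 0.0119 0.0219
sc -0.145 22 [ 0.4526 -0.1425  0.0173] 0.0123 0.0214
sc -0.14 20 [ 0.4527 -0.1371  0.0162] 0.0127 0.0204
sc -0.135 22 [ 0.4535 -0.1323  0.016 ] 0.0109 0.0206
sc -0.13 23 [ 0.4517 -0.1277  0.0168] 0.0126 0.0214
scene case y range 475 [0.0542 0.0557 0.0833 0.1062 0.114 ] slab max y 358 [0.0717 0.0789]
wrist case y range 19168 [0.0732 0.0817 0.1092 0.1244 0.1273] slab max y 385 [0.0415 0.0444]
```

Emit:
move_arm([
  {"x": 0,"y": 0,"z": 0.001,"wx": 0,"wy": 0,"wz": 0,"fingers": 20},
  {"x": -0.001,"y": 0,"z": 0,"wx": 0,"wy": 0,"wz": 0,"fingers": 20},
  {"x": -0.001,"y": 0,"z": 0,"wx": 0,"wy": 0,"wz": 0,"fingers": 20},
  {"x": -0.001,"y": 0,"z": 0,"wx": 0,"wy": 0,"wz": 0,"fingers": 20},
  {"x": -0.001,"y": 0,"z": 0,"wx": 0,"wy": 0,"wz": 0,"fingers": 20},
  {"x": -0.001,"y": 0,"z": 0,"wx": 0,"wy": 0,"wz": 0,"fingers": 20},
  {"x": 0,"y": 0,"z": 0,"wx": 0,"wy": 0,"wz": 0,"fingers": 20},
])

```text
clock: 13.7
ee_pos: [0.4603, 0.0915, 0.0488]
orientation: [-3.141, -0.0, 1.551]
contact_force: [-0.4, -2.9, -6.6]
gripper_width: 0.0353
grip_force: 51.0
```

Emit:
move_arm([
  {"x": -0.0005,"y": 0,"z": 0,"wx": 0,"wy": 0,"wz": 0,"fingers": 20},
  {"x": -0.0005,"y": 0,"z": 0,"wx": 0,"wy": 0,"wz": 0,"fingers": 20},
  {"x": 0,"y": 0,"z": 0,"wx": 0,"wy": 0,"wz": 0,"fingers": 20},
])

```text
clock: 14.0
ee_pos: [0.4603, 0.0907, 0.0487]
orientation: [-3.141, -0.0, 1.551]
contact_force: [0.9, -0.6, -6.5]
gripper_width: 0.0347
grip_force: 51.0
```

Emit:
move_arm([
  {"x": -0.0005,"y": 0,"z": 0,"wx": 0,"wy": 0,"wz": 0,"fingers": 20},
  {"x": -0.0005,"y": 0,"z": 0,"wx": 0,"wy": 0,"wz": 0,"fingers": 20},
  {"x": 0,"y": 0,"z": 0,"wx": 0,"wy": 0,"wz": 0,"fingers": 20},
])

```text
clock: 14.3
ee_pos: [0.4603, 0.0905, 0.0489]
orientation: [-3.141, -0.002, 1.551]
contact_force: [-1.9, 7.6, -4.0]
gripper_width: 0.0352
grip_force: 51.3
```

The nose is in contact at about 10 N. I'll ease off slightly and set the foot down.

Emit:
move_arm([
  {"x": 0.0003,"y": 0,"z": 0.0003,"wx": 0,"wy": 0,"wz": 0,"fingers": 20},
  {"x": 0,"y": 0,"z": 0.0004,"wx": 0,"wy": 0,"wz": 0,"fingers": 20},
  {"x": 0,"y": 0,"z": 0,"wx": 0,"wy": 0,"wz": 0,"fingers": 20},
])

```text
clock: 14.6
ee_pos: [0.4604, 0.0906, 0.0482]
orientation: [-3.141, -0.002, 1.551]
contact_force: [-0.4, 6.0, -2.1]
gripper_width: 0.0349
grip_force: 51.7
```

Emit:
move_arm([
  {"x": 0,"y": 0,"z": 0.0003,"wx": 0,"wy": 0,"wz": 0,"fingers": 20},
  {"x": 0,"y": 0,"z": 0.0003,"wx": 0,"wy": 0,"wz": 0,"fingers": 20},
  {"x": 0,"y": 0,"z": 0,"wx": 0,"wy": 0,"wz": 0,"fingers": 20},
  {"x": 0,"y": 0,"z": 0,"wx": 0,"wy": 0,"wz": 0,"fingers": 20},
])

```text
clock: 15.0
ee_pos: [0.4605, 0.0906, 0.0479]
orientation: [-3.141, -0.002, 1.551]
contact_force: [-2.8, 6.4, 4.6]
gripper_width: 0.0351
grip_force: 52.3
```

The foot now stands with the nose bearing on the edge. I'll release and rise.

Emit:
move_arm([
  {"x": 0,"y": 0,"z": 0,"wx": 0,"wy": 0,"wz": 0,"fingers": 50},
  {"x": 0,"y": 0,"z": 0,"wx": 0,"wy": 0,"wz": 0,"fingers": 70},
  {"x": 0,"y": 0,"z": 0,"wx": 0,"wy": 0,"wz": 0,"fingers": 90},
  {"x": 0,"y": 0,"z": 0,"wx": 0,"wy": 0,"wz": 0,"fingers": 90},
  {"x": 0,"y": 0,"z": 0,"wx": 0,"wy": 0,"wz": 0,"fingers": 90},
])

```text
clock: 15.5
ee_pos: [0.4603, 0.0899, 0.0474]
orientation: [-3.141, -0.0, 1.551]
contact_force: [0.4, 0.3, 0.3]
gripper_width: 0.0768
grip_force: 0.0
```

Emit:
move_arm([
  {"x": 0,"y": 0,"z": -0.005,"wx": 0,"wy": 0,"wz": 0,"fingers": 90},
  {"x": 0,"y": 0,"z": -0.01,"wx": 0,"wy": 0,"wz": 0,"fingers": 90},
  {"x": 0,"y": 0,"z": -0.015,"wx": 0,"wy": 0,"wz": 0,"fingers": 90},
  {"x": 0,"y": 0,"z": -0.015,"wx": 0,"wy": 0,"wz": 0,"fingers": 90},
  {"x": 0,"y": 0,"z": -0.015,"wx": 0,"wy": 0,"wz": 0,"fingers": 90},
  {"x": 0,"y": 0,"z": -0.015,"wx": 0,"wy": 0,"wz": 0,"fingers": 90},
  {"x": 0,"y": 0,"z": -0.015,"wx": 0,"wy": 0,"wz": 0,"fingers": 0},
  {"x": 0,"y": 0,"z": -0.01,"wx": 0,"wy": 0,"wz": 0,"fingers": 0},
  {"x": 0,"y": 0,"z": 0,"wx": 0,"wy": 0,"wz": 0,"fingers": 0},
  {"x": 0,"y": 0,"z": 0,"wx": 0,"wy": 0,"wz": 0,"fingers": 0},
])

```text
clock: 16.5
ee_pos: [0.4603, 0.0899, 0.1473]
orientation: [-3.141, -0.0, 1.551]
contact_force: [0.5, 0.9, 0.0]
gripper_width: 0.0183
grip_force: 0.0
```

```bash
python3 hk.py
python3 - <<'E'
from h import *
q=imaging.snapshot('wrist'); V=cloud(q); p=imaging.snapshot('scene'); S=cloud(p)
save(q,'w5.png')
for n,U in(('w',V),('s',S)):
    x,y,z=U[...,0],U[...,1],U[...,2]
    ok=(x>.42)&(x<.5)&(y>.03)&(y<.15)
    for lo,hi in((.074,.083),(.055,.09)):
        P=U[ok&(z>lo)&(z<hi)]
        if len(P)>5: print(n,lo,len(P),P.mean(0).round(4),P[:,1].min().round(4),P[:,1].max().round(4),P[:,2].max().round(4),cv2.minAreaRect(P[:,:2].astype(np.float32)*1000))
print(env.get_state()['gripper_width'])
im=np.hstack([cv2.resize(q['pixels'],(400,250)),cv2.resize(p['pixels'][170:320,200:380],(360,300))[:250]]);cv2.imwrite('pics/c.png',im[:,:,::-1])
E
```

```text
16.5 [0.460312   0.08987619 0.14731356] [-1.79949926e+02 -9.82871222e-03  8.88542925e+01] [0.48920899 0.90644176 0.04607627]
sc -0.16 36 [ 0.4531 -0.1563  0.011 ] 0.0033 0.0183
sc -0.155 24 [ 0.4536 -0.1522  0.0149] 0.0068 0.019
sc -0.15 22 [ 0.4519 -0.1474  0.0155] 0.0122 0.0206
sc -0.145 21 [ 0.4531 -0.1423  0.0156] 0.0123 0.0182
sc -0.14 20 [ 0.4531 -0.1374  0.0147] 0.012 0.0186
sc -0.135 24 [ 0.4534 -0.1325  0.0153] 0.0113 0.0185
sc -0.13 18 [ 0.4531 -0.1272  0.0154] 0.0102 0.0199
scene case y range 326 [0.048  0.0494 0.0762 0.11   0.1144] slab max y 380 [0.0678 0.0779]
wrist case y range 3729 [0.054  0.0606 0.0948 0.1192 0.1214] slab max y 1840 [0.0474 0.0479]
w 0.074 140 [0.4579 0.0622 0.0788] 0.051 0.1069 0.0808 ((458.3793029785156, 78.92755126953125), (55.878501892089844, 4.306417942047119), 87.83650970458984)
w 0.055 3303 [0.4592 0.095  0.0696] 0.051 0.1206 0.0808 ((459.1346130371094, 85.8277359008789), (69.74951934814453, 36.312957763671875), 89.09053802490234)
s 0.074 48 [0.4592 0.057  0.0773] 0.0476 0.0832 0.0816 ((460.4849548339844, 65.51577758789062), (35.21321487426758, 22.07649803161621), 83.22447204589844)
s 0.055 292 [0.4568 0.0772 0.0685] 0.0467 0.1158 0.0816 ((459.3913879394531, 81.48872375488281), (69.1126937866211, 35.140281677246094), 88.18395233154297)
-0.00012330240919059587
```

View pics/c.png

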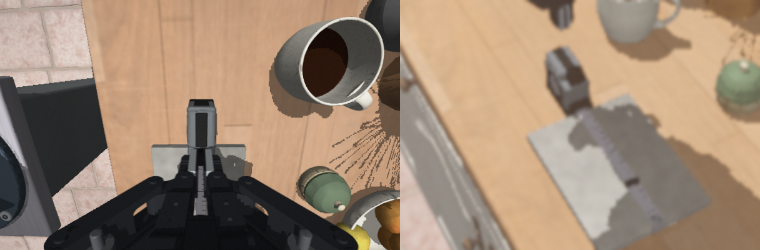

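The case stands with its nose at the slab's left edge (right crop, about 575,100), and the band runs across to the hook at about (655,215). The cap should be at about (0.459, 0.058), top z 0.078. The fingers are shut, so I'll go above the cap.

Emit:
move_arm([
  {"x": -0.008,"y": -0.001,"z": 0,"wx": 0,"wy": 0,"wz": 0,"fingers": 0},
  {"x": -0.008,"y": 0,"z": 0,"wx": 0,"wy": 0,"wz": 0,"fingers": 0},
  {"x": -0.008,"y": 0,"z": 0,"wx": 0,"wy": 0,"wz": 0,"fingers": 0},
  {"x": -0.008,"y": 0,"z": 0.005,"wx": 0,"wy": 0,"wz": 0,"fingers": 0},
  {"x": 0,"y": 0,"z": 0.01,"wx": 0,"wy": 0,"wz": 0,"fingers": 0},
  {"x": 0,"y": 0,"z": 0.01,"wx": 0,"wy": 0,"wz": 0,"fingers": 0},
  {"x": 0,"y": 0,"z": 0.01,"wx": 0,"wy": 0,"wz": 0,"fingers": 0},
  {"x": 0,"y": 0,"z": 0.01,"wx": 0,"wy": 0,"wz": 0,"fingers": 0},
  {"x": 0,"y": 0,"z": 0.003,"wx": 0,"wy": 0,"wz": 0,"fingers": 0},
  {"x": 0,"y": 0,"z": 0,"wx": 0,"wy": 0,"wz": 0,"fingers": 0},
])

```text
clock: 17.7
ee_pos: [0.4583, 0.058, 0.0988]
orientation: [-3.14, -0.0, 1.551]
contact_force: [0.3, 0.4, 1.0]
gripper_width: -0.0005
grip_force: 0.0
```

Emit:
move_arm([
  {"x": 0,"y": 0,"z": 0.001,"wx": 0,"wy": 0,"wz": 0,"fingers": 0},
  {"x": 0,"y": 0,"z": 0.001,"wx": 0,"wy": 0,"wz": 0,"fingers": 0},
  {"x": 0,"y": 0,"z": 0.001,"wx": 0,"wy": 0,"wz": 0,"fingers": 0},
  {"x": 0,"y": 0,"z": 0,"wx": 0,"wy": 0,"wz": 0,"fingers": 0},
])

```text
clock: 18.1
ee_pos: [0.4587, 0.0579, 0.0965]
orientation: [-3.141, -0.0, 1.551]
contact_force: [0.3, 0.4, 0.5]
gripper_width: 0.0003
grip_force: 0.0
```

Emit:
move_arm([
  {"x": 0,"y": 0,"z": 0.0005,"wx": 0,"wy": 0,"wz": 0,"fingers": 0},
  {"x": 0,"y": 0,"z": 0.0005,"wx": 0,"wy": 0,"wz": 0,"fingers": 0},
  {"x": 0,"y": 0,"z": 0.0005,"wx": 0,"wy": 0,"wz": 0,"fingers": 0},
  {"x": 0,"y": 0,"z": 0.0005,"wx": 0,"wy": 0,"wz": 0,"fingers": 0},
  {"x": 0,"y": 0,"z": 0,"wx": 0,"wy": 0,"wz": 0,"fingers": 0},
])

```text
clock: 18.6
ee_pos: [0.4587, 0.0579, 0.0946]
orientation: [-3.141, -0.0, 1.551]
contact_force: [-1.9, -0.5, 3.9]
gripper_width: -0.0004
grip_force: 1.9
```

Emit:
move_arm([
  {"x": 0,"y": 0,"z": 0.0005,"wx": 0,"wy": 0,"wz": 0,"fingers": 0},
  {"x": 0,"y": 0,"z": 0.0005,"wx": 0,"wy": 0,"wz": 0,"fingers": 0},
  {"x": 0,"y": 0,"z": 0,"wx": 0,"wy": 0,"wz": 0,"fingers": 0},
])

```text
clock: 18.9
ee_pos: [0.4587, 0.0579, 0.0935]
orientation: [-3.141, -0.0, 1.551]
contact_force: [-1.2, 0.3, 4.2]
gripper_width: 0.0001
grip_force: 2.1
```

Emit:
move_arm([
  {"x": 0,"y": 0,"z": 0.0005,"wx": 0,"wy": 0,"wz": 0,"fingers": 0},
  {"x": 0,"y": 0,"z": 0.0005,"wx": 0,"wy": 0,"wz": 0,"fingers": 0},
  {"x": 0,"y": 0,"z": 0.0005,"wx": 0,"wy": 0,"wz": 0,"fingers": 0},
  {"x": 0,"y": 0,"z": 0.0005,"wx": 0,"wy": 0,"wz": 0,"fingers": 0},
  {"x": 0,"y": 0,"z": 0,"wx": 0,"wy": 0,"wz": 0,"fingers": 0},
])

```text
clock: 19.4
ee_pos: [0.4587, 0.0579, 0.0915]
orientation: [-3.141, -0.0, 1.551]
contact_force: [-0.4, -1.1, 4.0]
gripper_width: -0.0
grip_force: 2.1
```

Emit:
move_arm([
  {"x": 0,"y": 0,"z": 0.0005,"wx": 0,"wy": 0,"wz": 0,"fingers": 0},
  {"x": 0,"y": 0,"z": 0.0005,"wx": 0,"wy": 0,"wz": 0,"fingers": 0},
  {"x": 0,"y": 0,"z": 0,"wx": 0,"wy": 0,"wz": 0,"fingers": 0},
])

```text
clock: 19.7
ee_pos: [0.4587, 0.0579, 0.0905]
orientation: [-3.141, -0.0, 1.551]
contact_force: [-1.7, 0.3, 4.6]
gripper_width: -0.0001
grip_force: 2.2
```

Emit:
move_arm([
  {"x": 0,"y": 0,"z": 0.0005,"wx": 0,"wy": 0,"wz": 0,"fingers": 0},
  {"x": 0,"y": 0,"z": 0.0005,"wx": 0,"wy": 0,"wz": 0,"fingers": 0},
  {"x": 0,"y": 0,"z": 0,"wx": 0,"wy": 0,"wz": 0,"fingers": 0},
])

```text
clock: 20.0
ee_pos: [0.4587, 0.0579, 0.0896]
orientation: [-3.141, -0.0, 1.551]
contact_force: [-1.1, -0.6, 5.7]
gripper_width: -0.0001
grip_force: 3.3
```

Emit:
move_arm([
  {"x": 0,"y": 0,"z": 0.0005,"wx": 0,"wy": 0,"wz": 0,"fingers": 0},
  {"x": 0,"y": 0,"z": 0,"wx": 0,"wy": 0,"wz": 0,"fingers": 0},
  {"x": 0,"y": 0,"z": 0,"wx": 0,"wy": 0,"wz": 0,"fingers": 0},
])

```text
clock: 20.3
ee_pos: [0.4588, 0.0579, 0.0892]
orientation: [-3.141, -0.0, 1.551]
contact_force: [-2.8, -0.9, 8.4]
gripper_width: 0.0003
grip_force: 4.1
```

Emit:
move_arm([
  {"x": 0,"y": 0,"z": 0.0005,"wx": 0,"wy": 0,"wz": 0,"fingers": 0},
  {"x": 0,"y": 0,"z": 0,"wx": 0,"wy": 0,"wz": 0,"fingers": 0},
  {"x": 0,"y": 0,"z": 0,"wx": 0,"wy": 0,"wz": 0,"fingers": 0},
])

```text
clock: 20.6
ee_pos: [0.4589, 0.0579, 0.089]
orientation: [-3.141, -0.0, 1.551]
contact_force: [-4.4, -0.7, 14.6]
gripper_width: 0.0002
grip_force: 7.1
```

Emit:
move_arm([
  {"x": 0,"y": 0,"z": 0.0004,"wx": 0,"wy": 0,"wz": 0,"fingers": 0},
  {"x": 0,"y": 0,"z": 0,"wx": 0,"wy": 0,"wz": 0,"fingers": 0},
  {"x": 0,"y": 0,"z": 0,"wx": 0,"wy": 0,"wz": 0,"fingers": 0},
])

```text
clock: 20.9
ee_pos: [0.4591, 0.0579, 0.0889]
orientation: [3.141, -0.0, 1.551]
contact_force: [-5.5, -1.9, 22.0]
gripper_width: 0.0
grip_force: 10.6
```

The lock has bottomed out (22 N). I'll lift off and check.

Emit:
move_arm([
  {"x": 0,"y": 0,"z": -0.001,"wx": 0,"wy": 0,"wz": 0,"fingers": 0},
  {"x": 0,"y": 0,"z": -0.002,"wx": 0,"wy": 0,"wz": 0,"fingers": 0},
  {"x": 0,"y": 0,"z": -0.01,"wx": 0,"wy": 0,"wz": 0,"fingers": 0},
  {"x": 0,"y": 0,"z": -0.02,"wx": 0,"wy": 0,"wz": 0,"fingers": 0},
  {"x": 0,"y": 0,"z": -0.03,"wx": 0,"wy": 0,"wz": 0,"fingers": 0},
  {"x": 0.02,"y": 0,"z": -0.02,"wx": 0,"wy": 0,"wz": 0,"fingers": 0},
  {"x": 0.04,"y": 0,"z": -0.01,"wx": 0,"wy": 0,"wz": 0,"fingers": 0},
  {"x": 0.04,"y": 0,"z": 0,"wx": 0,"wy": 0,"wz": 0,"fingers": 0},
  {"x": 0,"y": 0,"z": 0,"wx": 0,"wy": 0,"wz": 0,"fingers": 0},
  {"x": 0,"y": 0,"z": 0,"wx": 0,"wy": 0,"wz": 0,"fingers": 0},
])

```text
clock: 21.9
ee_pos: [0.4606, 0.1584, 0.1813]
orientation: [-3.141, -0.0, 1.553]
contact_force: [0.1, -0.9, 0.3]
gripper_width: 0.0
grip_force: 0.0
```

```bash
python3 hk.py
python3 - <<'E'
from h import *
q=imaging.snapshot('wrist'); V=cloud(q); p=imaging.snapshot('scene'); S=cloud(p)
for n,U in(('w',V),('s',S)):
    x,y,z=U[...,0],U[...,1],U[...,2]
    ok=(x>.42)&(x<.5)&(y>.03)&(y<.15)
    P=U[ok&(z>.055)&(z<.1)]; print(n,len(P),P[:,2].max().round(4),cv2.minAreaRect(P[:,:2].astype(np.float32)*1000))
    P=U[(abs(x-.459)<.007)&(abs(y-.058)<.006)&(z>.06)]; print(' cap z',len(P),np.percentile(P[:,2],[10,50,90]) if len(P) else '')
im=np.hstack([cv2.resize(q['pixels'],(400,250)),cv2.resize(p['pixels'][190:315,220:380],(384,300),interpolation=cv2.INTER_CUBIC)[:250]]);cv2.imwrite('pics/d.png',im[:,:,::-1])
E
```

```text
21.9 [0.46059039 0.158429   0.18134624] [-1.79944036e+02 -1.07611632e-03  8.89567989e+01] [ 0.14939854 -0.91728507  0.29973422]
sc -0.18 1 [ 0.4407 -0.1763  0.0038] 0.0038 0.0038
sc -0.16 29 [ 0.4548 -0.1566  0.0113] 0.0034 0.0181
sc -0.155 30 [ 0.4526 -0.1528  0.0138] 0.0031 0.0203
sc -0.15 23 [ 0.4514 -0.1478  0.016 ] 0.0119 0.0201
sc -0.145 20 [ 0.4522 -0.1426  0.0157] 0.0119 0.0193
sc -0.14 22 [ 0.4543 -0.1378  0.0151] 0.0112 0.0172
sc -0.135 21 [ 0.4531 -0.1329  0.0157] 0.0122 0.0193
sc -0.13 20 [ 0.4532 -0.1277  0.0153] 0.0119 0.0191
scene case y range 326 [0.0481 0.0491 0.0755 0.1101 0.1145] slab max y 379 [0.063  0.0765]
wrist case y range 415 [0.1121 0.1137 0.1184 0.122  0.1224] slab max y 584 [0.0477 0.048 ]
w 310 0.0714 ((459.91619873046875, 116.63755798339844), (10.657308578491211, 35.42607116699219), 89.56193542480469)
 cap z 0 
s 290 0.0751 ((458.9035949707031, 80.92410278320312), (38.04701614379883, 68.73338317871094), 3.2506520748138428)
 cap z 16 [0.07104016 0.07228348 0.07435354]
```

View pics/d.png

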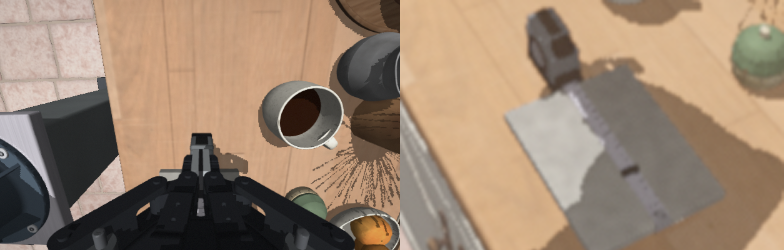

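The case is upright against the left edge (right crop, about 570,85), and the band is hooked at about (660,215). The cap top is at about z 0.072, which is fully down, and the case hasn't moved since the press. The gripper is clear, so I'll hand it in.

```bash
python3 -c "
from cell import env
print(env.sign_off())"
```

```text
the job is handed in; nothing more can be done
None
```

The job is handed in: the last camera check before hand-in showed the tape hooked on the slab's right edge, its nose at the left edge, the lock fully down and the gripper clear. The hand-in returned no verdict.

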